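# Offer up a sample-chamber lid to its hinge and hold it for the pin

## Task

The lid of the small grey sample chamber is off and has to be offered up to its hinge. First turn the black pointer knob clockwise until its white pointer is at the green index mark, which draws the hinge pin out of the gap between the two fixed knuckles; leave it there. Then lift the white lid by its blue handle, gently lower its single knuckle into that gap without forcing it, line its hole up with the holes of the two fixed knuckles, lid level and over the chamber, and finish while still holding it there, clear of the chamber, ready for the pin; do not disturb the beaker or the two vials.

Things in the scene. Friction and masses are not known exactly. Their poses are not given: they have to be found in the camera images.
- chamber: grey open-topped sample chamber fixed to the bench, 110 x 100 mm, rim 50 mm above the bench; origin at the centre of its underside; z up, x towards its hinge side (roughly away from the robot), y along the hinge axis towards the knob housing. That housing (60 x 64 mm, top 88 mm above the bench) is centred 68 mm along +x and 107 mm along +y.
- jamb_axis (a point): middle of the gap between the chamber's two fixed steel knuckles, on the hinge axis: 68 mm along x and 68 mm up from the chamber's origin; axes as the chamber's. Knuckles: tubes 20 mm outside, 12 mm hole, 16 mm long, with a 26 mm gap between, open from above. An 8 mm brass pin with a pointed nose stands across the gap until the knob draws it back.
- knob_grip (a point): on the axis of the black knob at the height to grip, 112 mm above the bench, 12 mm below the knob's top; the knob is an upright bar 40 mm long, 12 mm thick and 28 mm tall on a 40 mm disc on the housing. The point turns with the knob: x lies along the bar with the white pointer on the -x end; z up.
- pin_knob (a joint): angle of the knob, grows clockwise seen from above, 0 to 1.9 rad, starts between 0 and 0.3. At 1.3 the pointer is at the green index mark (pointing along the chamber's -x) and the pin is fully out of the gap (26 mm of pin travel per radian). Friction about 0.04 N m; stays where it is left.
- lid: the loose white lid, 250 g give or take, plate 107 x 100 x 8 mm with a blue handle and a steel knuckle; starts lying flat on the bench; origin at the middle of its underside, below the handle; x towards its knuckle, z up
- lid_handle (a point): centre of the lid's blue handle, 30 mm above the lid's underside; axes as the lid's. The handle is an upright bar 12 mm thick along x, 56 mm long along y, from the plate's top (8 mm above the underside) to 50 mm. With the holes lined up this point lies over the middle of the chamber, 68 mm before the hinge axis (chamber -x) and 20 mm above it.
- lid_bore (a point): centre of the hole of the lid's one steel knuckle (tube 20 mm outside, 12 mm hole, 18 mm long along y): 68 mm along the lid's x and 20 mm down from the handle's centre; axes as the lid's. With the holes lined up the lid's underside is 8 mm above the chamber's rim (no seal fitted), so a lid let go drops out of line.
- beaker_mid (a point): clear beaker, 56 mm across, 68 mm high, to be left alone; half-way up
- amber_vial_mid (a point): amber vial with a black cap, 28 mm across, 49 mm high, to be left alone; half-way up
- clear_vial_mid (a point): clear vial with a white cap, 28 mm across, 51 mm high, to be left alone; half-way up

How it is judged:
By the outcome, as a careful person would: the job done as asked, in the order asked, and still so for the second after the job is handed in, while the arm keeps its last pose, push and grip.
It also fails if it takes over 51 s, if anything falls off the work surface, if the arm or the gripper's body presses on something with over 40 N, if the wrist force passes 120 N, or if a joint passes its speed limit or range.

## Robot

A 6-joint arm with a two-finger parallel gripper is mounted at the origin on a cart in front of the work surface, level with it; the furniture and walls round the work are solid. World frame = base frame: x ahead of the robot, y to its left, z up, the work surface at z = 0. Lengths are in mm, angles in degrees, forces in N, time in s.
With the tool pointing down it reaches from about 300 to 850 mm from the base axis. Payload 4.2 kg.
Tool frame: the origin (TCP) lies at the very end of the fingers, on their centre line; the grasp point (between the pads) lies 19 mm behind it; z points along the fingers, y is the line along which they close (so a half turn about z gives the same grasp; the last joint's range is limited). The gripper opens to 91 mm and grips with 3 to 60 N. Pads are 32 mm wide; open, the fingers measure 118 mm over their backs; the gripper's body (76 mm by 178 mm) begins 60 mm behind the grasp point.
Start: joints at [64.744, 18.312, 89.639, -0, 72.044, -1.146], TCP at [234.886, 524.854, 213.976] pointing down, gripper open.
Joint ranges: [-177.97, 177.97], [-48.28, 115.42], [12.27, 149.76], [-77.06, 257.06], [2.81, 150.46], [-146.56, 146.56]. Speed limits (degrees/s): [147.25, 147.25, 180, 180, 180, 180].

## Interface

Orientations are given as [roll, pitch, yaw] about the fixed x, y, z axes, in that order (R = Rz(yaw) Ry(pitch) Rx(roll)).
In Python, from workcell import env, eyes gives the robot as it stands.
- The arm moves only by the tool send_rows, never from a script. Its argument "targets" is text: rows parted by semicolons, each of 7 numbers parted by spaces: the shift along the tool's x, y, z in m, then the turn, a rotation vector about the tool's x, y, z in degrees, then the opening in per cent of the stroke, from 0 (shut) to 100 (fully open). A call has 1 to 12 rows; each row is the pose to reach, as a shift and turn from the pose commanded when the call began, along the tool's axes at that moment; what a row does not reach only later rows make up. A row lasts 1/12 s, in which the tool goes at most 41.7 mm and 7.16 degrees, less where a joint would pass 70% of its speed; a pose out of reach is approached as far as the arm can. A call with a gripper value outside its range is refused whole. The fingers move at their own pace and stop on an object; "grip_force" is the grip in N (left out, the last holds). Time passes only in rows, so rows that repeat a pose let the fingers close. It gives the time, the measured TCP pose, the force, the opening and the grip force at its end, in the units of the state.
- env.state(): the state, without advancing time (a new reading comes with each control period).
- eyes.grab_frame(name): name is "scene" or "top"; returns a dict with "image" (480x640x3 uint8, blue, green, red), "fovy" (degrees; the focal length in pixels is half the picture's height over the tangent of half this angle, whatever the lens; pixels are square), "cx", "cy" (the principal point, pixels), "D" ([k1, k2, p1, p2, k3] as OpenCV has them; the pictures are not rectified), "eye" and "attitude" of the camera in the world. Camera axes: x right, y up, looking along -z (the intrinsics and any distortion apply to the point x, -y, -z); pixel columns grow to the right and rows downward; lengths in mm; the calibration is good to about 2 mm. A picture is of the moment at which its call begins. There is no depth.
- env.job_done(): hands the job in; it is judged then, once.
The state is a dict: "time_s": time; "qpos": joint angles; "qvel": joint speeds; "effort": joint torques, N m; "ee_pos": TCP position; "ee_rot": TCP orientation; "force": force on the tool from outside, world axes, zero at the start; "torque": the same for the moment, N m; "gripper_width": finger opening in mm; "gripper_force": force on a finger pad.
Only numpy, scipy, OpenCV 4.12 (cv2) and the standard library are available. Lean on these libraries where they do the work, as an engineer would, in place of code of your own. Each camera call takes 0.05 s, during which the arm holds its last target. There are 200 camera calls.

## Working session

There is one attempt and no reset: what is moved stays moved. The work goes in short steps, Python scripts to look and compute and a tool call to move; the robot and the scene stay as the last step left them, time stands still between calls to the robot, and variables do not carry over. Pictures are saved under pics/ and viewed, at most 10 in all, crops included, and the job is handed in when it is done.

Besides the shell and the picture viewer there is one more tool, called as name(argument=value, ...), one argument or row to a line, values as JSON. send_rows: Moves the arm, as the interface text tells. Its arguments: {"type":"object","properties":{"targets":{"type":"string"},"grip_force":{"type":"number"}},"required":["targets"]}

```bash
ls; mkdir -p pics
cat > h.py <<'E'
import numpy as np, cv2
from scipy.spatial.transform import Rotation as R
from workcell import env, eyes
def K(f):
    fl=240/np.tan(np.radians(f["fovy"])/2); return np.array([[fl,0,f["cx"]],[0,fl,f["cy"]],[0,0,1.]])
def Rc(f):
    a=np.array(f["attitude"],float)
    if a.shape==(3,3): return a
    if a.size==4: raise Exception("quat")
    return R.from_euler('xyz',a,degrees=True).as_matrix()
def ray(f,px):
    u=cv2.undistortPoints(np.array(px,float).reshape(-1,1,2),K(f),np.array(f["D"],float)).reshape(-1,2)
    return (Rc(f)@np.c_[u[:,0],-u[:,1],-np.ones(len(u))].T).T
def onz(f,px,z):
    d=ray(f,px); e=np.array(f["eye"]); return e+d*((z-e[2])/d[:,2])[:,None]
def proj(f,P):
    p=(np.array(P,float).reshape(-1,3)-np.array(f["eye"]))@Rc(f); p=p*[1,-1,-1]
    return cv2.projectPoints(p,np.zeros(3),np.zeros(3),K(f),np.array(f["D"],float))[0].reshape(-1,2)
E
python3 - <<'E'
from h import *
for n in("scene","top"):
    f=eyes.grab_frame(n); cv2.imwrite(f"pics/{n}0.png",f["image"]); print({k:v for k,v in f.items() if k!="image"})
s=env.state(); print(s)
E
```

```text
pics
{'fovy': 55.219820497227985, 'cx': 320.54137809266155, 'cy': 233.06624924452305, 'D': array([-0.07895683,  0.        ,  0.        ,  0.        ,  0.        ]), 'eye': array([ -12.06346714, -496.16143125,  483.97300275]), 'attitude': array([ 61.79167531,   0.18570156, -44.23897139])}
{'fovy': 43.472564198638736, 'cx': 312.39219498029894, 'cy': 240.76462868977774, 'D': array([-0.07180233,  0.        ,  0.        ,  0.        ,  0.        ]), 'eye': array([ 408.10675494,   55.31692275, 1050.53992894]), 'attitude': array([  4.38498118,   0.92189606, -90.15178656])}
{'time_s': 0.1, 'qpos': array([ 6.47436438e+01,  1.83496212e+01,  8.96992264e+01, -3.57379812e-04,
        7.20413767e+01, -1.14367376e+00]), 'qvel': array([-0.03296436, -0.10600976, -0.17659989, -0.06662091,  0.1452966 ,
        0.06433536]), 'effort': array([ 1.30025212e-03, -4.13331270e+01, -2.32509702e+01,  7.28579611e-02,
        4.21974482e-02, -6.27072905e-05]), 'ee_pos': array([234.70184794, 524.44437139, 213.18914216]), 'ee_rot': array([-1.79909787e+02, -1.46110941e-03,  1.55887427e+02]), 'force': array([ 0.16203615,  0.26117365, -0.966298  ]), 'torque': array([-0.02097263, -0.00016371,  0.03011517]), 'gripper_force': 0.0, 'gripper_width': 90.88284538608302}
```

View pics/top0.png

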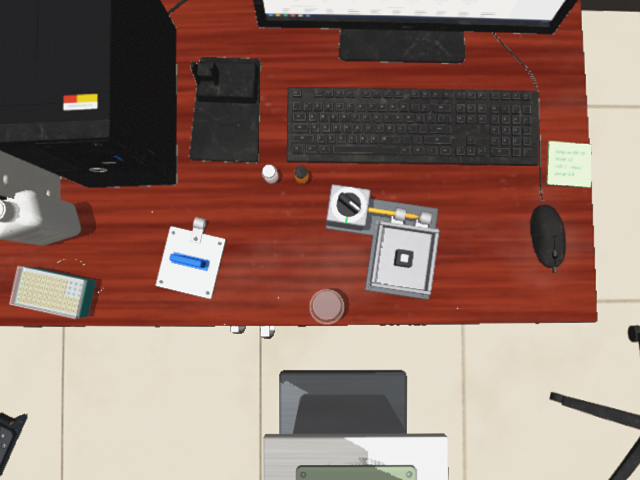

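View pics/scene0.png

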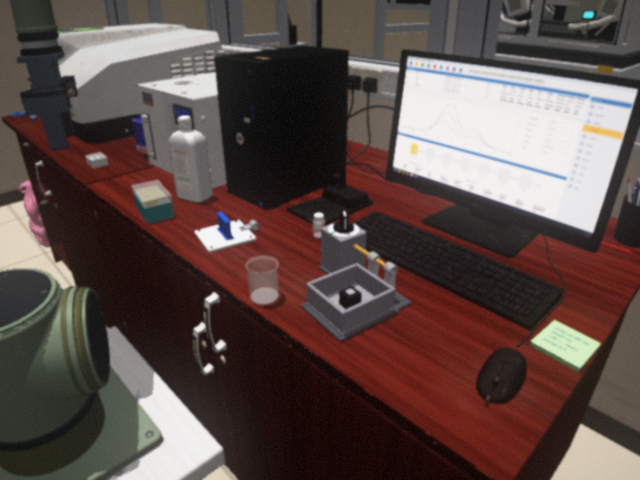

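Top view: knob at about (349,204), chamber centre (403,258), knuckles (400,214)/(425,219), lid (190,262) with knuckle at (199,225), beaker (327,306), and vials (270,173) and (302,174). I'll zoom in on both parts.

Run:
```python
import cv2,numpy as np
a=cv2.imread("pics/top0.png")
c=cv2.resize(a[175:305,310:445],None,fx=4,fy=4,interpolation=cv2.INTER_CUBIC)
d=cv2.resize(a[210:305,148:235],None,fx=3,fy=3,interpolation=cv2.INTER_CUBIC)
o=np.zeros((520,801,3),np.uint8);o[:,:540]=c;o[:285,540:]=d
cv2.imwrite("pics/crop1.png",o[:,:800])
```

```text
(no output)
```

View pics/crop1.png

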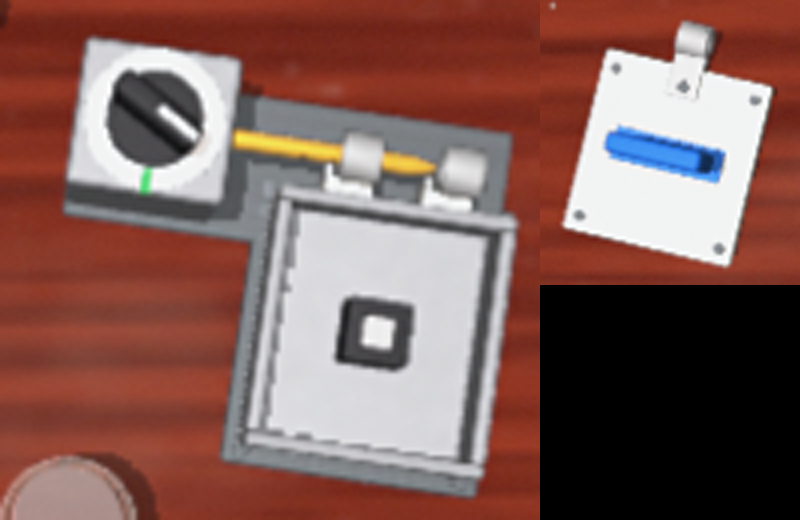

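Crop: pointer tip (197,148) and green mark (146,182) about the knob centre (155,117), so roughly 62° clockwise to turn. The pin stands across the gap. Now I'll fit the poses from the corners.

```bash
cat > fit.py <<'E'
from h import *
from scipy.optimize import least_squares
def tr(p,L):
    c,s=np.cos(p[2]),np.sin(p[2]); L=np.array(L,float)
    return np.c_[p[0]+c*L[:,0]-s*L[:,1],p[1]+s*L[:,0]+c*L[:,1],L[:,2]]
def fit(f,L,px,p0):
    r=least_squares(lambda p:(proj(f,tr(p*[100,100,1],L))-px).ravel(),np.array(p0)/[100,100,1],loss="soft_l1")
    return r.x*[100,100,1],r.fun.reshape(-1,2)
E
python3 - <<'E'
from fit import *
f=eyes.grab_frame("top")
def C(l): return np.array(l)/4-.375+[310,175]
def D(l): return (np.array(l)-[540,0])/3-.33+[148,210]
L=[[55,50,50],[55,-50,50],[-55,-50,50],[-55,50,50],[98,139,88],[98,75,88],[38,75,88],[38,139,88]]
px=C([[283,190],[517,215],[482,475],[246,440],[87,40],[240,60],[222,203],[66,190]])
c,r=fit(f,L,px,[450,-50,-.1]); print("chamber",c[:2],np.degrees(c[2]));print(r.round(1).tolist())
L=[[53.5,50,8],[53.5,-50,8],[-53.5,-50,8],[-53.5,50,8]]
l,r=fit(f,L,D([[606,48],[772,88],[730,267],[563,228]]),[450,250,-.2]); print("lid",l[:2],np.degrees(l[2]));print(r.round(1).tolist())
print("knob@124",onz(f,C([[155,117]]),112), "pred",tr(c,[[68,107,112]]))
p=onz(f,C([[122,85],[197,148]]),124); d=p[1]-p[0]; print("ptr yaw",np.degrees(np.arctan2(d[1],d[0])))
print("handle blue top",onz(f,D([[608,142],[715,160]]),50).mean(0))
print("beaker",onz(f,[[327,306]],34),"vials",onz(f,[[270,173],[302,174]],45))
print("jamb",tr(c,[[68,0,68]]),"gap px obs",C([[411,170]]),proj(f,tr(c,[[68,0,76]])))
E
```

```text
chamber [457.10073088 -83.30056093] -7.936569853193802
[[-0.6, -1.7], [0.2, 0.1], [1.0, 0.6], [0.2, 1.3], [-0.7, -0.3], [0.4, -0.1], [0.1, 0.8], [-0.4, -1.2]]
lid [451.52735301 285.12621682] -13.03755524267084
[[0.3, 0.4], [-0.0, -0.3], [-0.3, -0.0], [0.1, -0.0]]
knob@124 [[538.01253985  13.55500795 112.        ]] pred [[539.22360485  13.28532608 112.        ]]
ptr yaw -130.60468935616848
handle blue top [453.39847037 279.32848141  50.        ]
beaker [[376.05282155  47.20504459  34.        ]] vials [[600.68857801 142.81780375  45.        ]
 [598.62433935  88.57773223  45.        ]]
jamb [[524.44939529 -92.68977822  68.        ]] gap px obs [[412.375 217.125]] [[412.71674745 214.92610616]]
```

```bash
cat > plan.py <<'E'
# plan.py x y z yaw : print shift (m) and rotvec (deg) in tool axes from commanded pose in cmd.npy
# plan.py done dx dy dz rx ry rz : book a sent move
from h import *
import sys,os
def T(x,y,z,yaw): m=np.eye(4); m[:3,:3]=R.from_euler('xyz',[180,0,yaw],degrees=True).as_matrix(); m[:3,3]=x,y,z; return m
def D(v): m=np.eye(4); m[:3,3]=np.array(v[:3])*1000; m[:3,:3]=R.from_rotvec(v[3:6],degrees=True).as_matrix(); return m
c=np.load("cmd.npy") if os.path.exists("cmd.npy") else T(234.886,524.854,213.976,155.89)
a=sys.argv[1:]
if a and a[0]=="done":
    c=c@D([float(v) for v in a[1:7]]); np.save("cmd.npy",c); a=a[7:]
if a:
    m=np.linalg.inv(c)@T(*map(float,a[:4])); print("go",(m[:3,3]/1000).round(4),R.from_matrix(m[:3,:3]).as_rotvec(degrees=True).round(2))
s=env.state(); print("cmd",c[:3,3].round(1),R.from_matrix(c[:3,:3]).as_euler('xyz',degrees=True).round(2),"meas",s["ee_pos"].round(1),s["ee_rot"].round(2),"F",s["force"].round(1),"w",round(s["gripper_width"],1),"t",s["time_s"],"q",s["qpos"].round(0))
E
python3 plan.py 538.5 13.4 170 49.4
```

```text
go [-0.4861 -0.3428  0.044 ] [  0.    -0.   106.49]
cmd [234.9 524.9 214. ] [180.     0.   155.89] meas [234.7 524.5 213.3] [-179.93   -0.    155.89] F [-0.4  0.2  0.1] w 91.3 t 0.15 q [65. 18. 90. -0. 72. -1.]
```

send_rows(
  targets="-0.486 -0.343 0.044 0 0 106.5 45;-0.486 -0.343 0.044 0 0 106.5 45;-0.486 -0.343 0.044 0 0 106.5 45;-0.486 -0.343 0.044 0 0 106.5 45;-0.486 -0.343 0.044 0 0 106.5 45;-0.486 -0.343 0.044 0 0 106.5 45;-0.486 -0.343 0.044 0 0 106.5 45;-0.486 -0.343 0.044 0 0 106.5 45;-0.486 -0.343 0.044 0 0 106.5 45;-0.486 -0.343 0.044 0 0 106.5 45;-0.486 -0.343 0.044 0 0 106.5 45;-0.486 -0.343 0.044 0 0 106.5 45",
)

```text
time_s: 1.15
ee_pos: [489.8, 94.0, 176.9]
ee_rot: [-180.0, -0.0, 69.6]
force: [1.2, 1.5, 0.5]
gripper_width: 41.0
gripper_force: 0.0
```

```bash
python3 - <<'E'
import sys; sys.argv=["x"]
from plan import *
s=env.state(); np.save("cmd.npy",T(*s["ee_pos"],s["ee_rot"][2]))
E
python3 plan.py 538.5 13.4 150 49.4
```

```text
cmd [234.9 524.9 214. ] [180.     0.   155.89] meas [489.8  94.  176.9] [-1.7999e+02 -1.0000e-02  6.9580e+01] F [1.2 1.5 0.5] w 41.0 t 1.15 q [ 10.  13. 103.   0.  64.  30.]
go [-0.0585  0.0738  0.0269] [-0.   -0.   20.18]
cmd [489.8  94.  176.9] [180.     0.    69.58] meas [489.8  94.  176.9] [-1.7999e+02 -1.0000e-02  6.9580e+01] F [1.2 1.5 0.5] w 41.0 t 1.15 q [ 10.  13. 103.   0.  64.  30.]
```

send_rows(
  targets="-0.0585 0.0738 0.027 0 0 20.2 45;-0.0585 0.0738 0.027 0 0 20.2 45;-0.0585 0.0738 0.027 0 0 20.2 45;-0.0585 0.0738 0.027 0 0 20.2 45;-0.0585 0.0738 0.027 0 0 20.2 45",
)

```text
time_s: 1.57
ee_pos: [538.2, 15.3, 149.4]
ee_rot: [-179.9, 0.0, 49.7]
force: [0.3, -0.3, 1.0]
gripper_width: 40.9
gripper_force: 0.0
```

```bash
python3 plan.py done -.0585 .0738 .027 0 0 20.2
python3 - <<'E'
from h import *
f=eyes.grab_frame("top"); a=f["image"]
g=eyes.grab_frame("scene"); b=g["image"]
s=env.state(); print(proj(f,[s["ee_pos"]]),proj(g,[s["ee_pos"],[538.5,13.4,112]]))
o=np.hstack([cv2.resize(a[150:290,290:430],(400,400),interpolation=3),cv2.resize(b[180:300,290:410],(400,400),interpolation=3)])
cv2.imwrite("pics/k1.png",o)
E
```

```text
cmd [538.5  13.4 149.9] [180.     0.    49.38] meas [538.2  15.3 149.4] [-1.799e+02  5.000e-02  4.975e+01] F [ 0.3 -0.3  1. ] w 40.9 t 1.5667 q [  0.  18. 100.   0.  62.  41.]
[[347.46672194 200.3972554 ]] [[341.50082249 198.91493668]
 [342.57644678 218.55938107]]
```

View pics/k1.png

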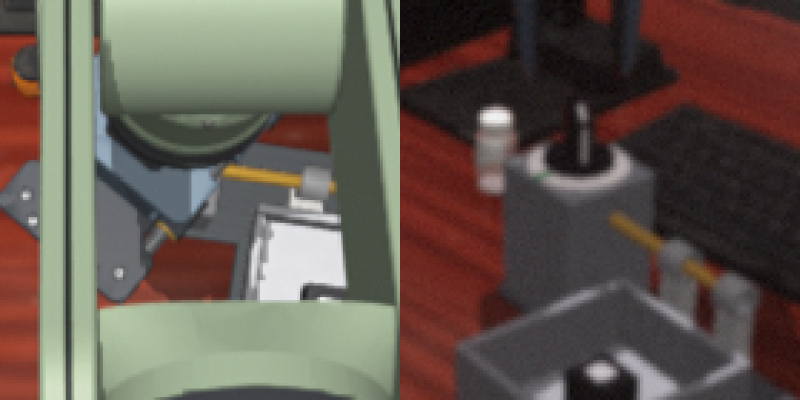

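The scene view shows the fingers straddling the knob (top at about crop pixel (575,100)). I'll descend and grip.

send_rows(
  targets="0 0 0.012 0 0 0 45;0 0 0.025 0 0 0 45;0 0 0.038 0 0 0 45;0 0 0.047 0 0 0 45;0 0 0.051 0 0 0 45;0 0 0.051 0 0 0 8;0 0 0.051 0 0 0 8;0 0 0.051 0 0 0 8;0 0 0.051 0 0 0 8;0 0 0.051 0 0 0 8;0 0 0.051 0 0 0 8;0 0 0.051 0 0 0 8",
  grip_force=12,
)

```text
time_s: 2.67
ee_pos: [540.6, 14.5, 99.8]
ee_rot: [179.7, -0.1, 49.8]
force: [2.5, -3.9, -0.2]
gripper_width: 12.1
gripper_force: 12.0
```

```bash
python3 plan.py done 0 0 .051 0 0 0 538.5 13.4 99 -7.9; python3 -c "
from h import *
print(env.state()['torque'])"
```

```text
go [-0.     -0.     -0.0001] [-0.   -0.   57.28]
cmd [538.5  13.4  98.9] [180.     0.    49.38] meas [540.6  14.5  99.8] [ 1.7972e+02 -8.0000e-02  4.9790e+01] F [ 2.5 -3.9 -0.2] w 12.1 t 2.6667 q [  0.  21. 104.  -0.  55.  41.]
[-0.72516372 -0.38140512  0.04666516]
```

send_rows(
  targets="0.0004 0.0008 0 0 0 5 8;0.0004 0.0008 0 0 0 10.5 8;0.0004 0.0008 0 0 0 16 8;0.0004 0.0008 0 0 0 22 8;0.0004 0.0008 0 0 0 28 8;0.0004 0.0008 0 0 0 34 8;0.0004 0.0008 0 0 0 40 8;0.0004 0.0008 0 0 0 46 8;0.0004 0.0008 0 0 0 51 8;0.0004 0.0008 0 0 0 55 8;0.0004 0.0008 0 0 0 57.3 8;0.0004 0.0008 0 0 0 57.3 8",
)

```text
time_s: 3.67
ee_pos: [541.1, 13.2, 99.8]
ee_rot: [179.8, -0.3, -7.6]
force: [2.3, -7.2, -0.9]
gripper_width: 12.3
gripper_force: 12.0
```

```bash
python3 plan.py done .0004 .0008 0 0 0 57.3
python3 - <<'E'
from h import *
f=eyes.grab_frame("top"); a=f["image"]
g=eyes.grab_frame("scene"); b=g["image"]
o=np.hstack([cv2.resize(a[170:290,320:440],(400,400),interpolation=3),cv2.resize(b[180:300,310:430],(400,400),interpolation=3)])
cv2.imwrite("pics/k2.png",o)
E
```

```text
cmd [539.4  13.2  98.9] [180.    -0.    -7.92] meas [541.1  13.2  99.8] [179.81  -0.25  -7.58] F [ 2.3 -7.2 -0.9] w 12.3 t 3.6667 q [  0.  21. 104.  -0.  55.  98.]
```

View pics/k2.png

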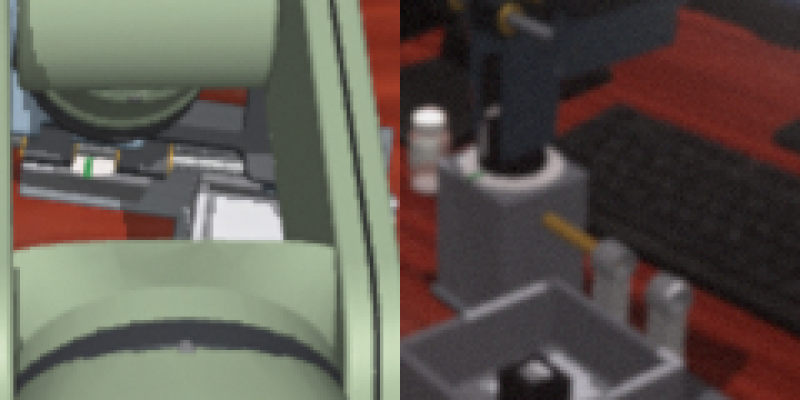

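The gap is clear: in the scene crop the pin now ends at the near knuckle, about (600,250). Next I release, rise and go over to the lid, which unblocks the top view.

send_rows(
  targets="0 0 0 0 0 0 45;0 0 0 0 0 0 45;0 0 0 0 0 0 45;0 0 0 0 0 0 45;0 0 -0.02 0 0 0 45;0 0 -0.05 0 0 0 45;0 0 -0.08 0 0 0 45;0 0 -0.08 0 0 0 45",
)

```text
time_s: 4.43
ee_pos: [543.0, 15.8, 184.9]
ee_rot: [-179.9, -0.7, -7.5]
force: [1.1, -0.3, 0.5]
gripper_width: 40.8
gripper_force: 0.0
```

```bash
python3 plan.py done 0 0 -.08 0 0 0 452 283 130 77
```

```text
go [-0.1237 -0.2552  0.0489] [  0.     0.   -84.92]
cmd [539.4  13.2 178.9] [180.    -0.    -7.92] meas [543.   15.8 184.9] [-179.89   -0.66   -7.54] F [ 1.1 -0.3  0.5] w 40.8 t 4.4333 q [ 0. 16. 97.  0. 66. 98.]
```

send_rows(
  targets="-0.1237 -0.2552 0.049 0 0 -85 45;-0.1237 -0.2552 0.049 0 0 -85 45;-0.1237 -0.2552 0.049 0 0 -85 45;-0.1237 -0.2552 0.049 0 0 -85 45;-0.1237 -0.2552 0.049 0 0 -85 45;-0.1237 -0.2552 0.049 0 0 -85 45;-0.1237 -0.2552 0.049 0 0 -85 45;-0.1237 -0.2552 0.049 0 0 -85 45;-0.1237 -0.2552 0.049 0 0 -85 45;-0.1237 -0.2552 0.049 0 0 -85 45;-0.1237 -0.2552 0.049 0 0 -85 45;-0.1237 -0.2552 0.049 0 0 -85 45",
)

```text
time_s: 5.43
ee_pos: [449.9, 285.1, 129.7]
ee_rot: [-180.0, 0.0, 77.8]
force: [0.1, 0.2, -0.1]
gripper_width: 41.0
gripper_force: 0.0
```

send_rows(
  targets="0 0 0 0 0 0 45;0 0 0 0 0 0 45;0 0 0 0 0 0 45",
)

```text
time_s: 5.68
ee_pos: [450.2, 284.8, 130.0]
ee_rot: [-180.0, -0.0, 77.3]
force: [-0.0, -0.4, 0.4]
gripper_width: 41.1
gripper_force: 0.0
```

```bash
python3 plan.py done -.1237 -.2552 .049 0 0 -85
python3 - <<'E'
from h import *
f=eyes.grab_frame("top"); a=f["image"]
g=eyes.grab_frame("scene"); b=g["image"]
o=np.hstack([cv2.resize(a[175:295,320:440],(480,480),interpolation=3),cv2.resize(b[190:270,185:265],(320,480),interpolation=3)])
o[:,480:]=cv2.resize(b[150:270,190:270],(320,480),interpolation=3)
cv2.imwrite("pics/k3.png",o)
s=env.state();print(proj(g,[s["ee_pos"],[452,285,50]]))
E
```

```text
cmd [452.  283.  129.9] [180.     0.    77.08] meas [450.2 284.8 130. ] [-179.99   -0.     77.32] F [-0.  -0.4  0.4] w 41.1 t 5.6833 q [ 31.  19. 102.   0.  59.  44.]
[[217.90844331 182.60832464]
 [222.45763858 217.02207141]]
```

View pics/k3.png

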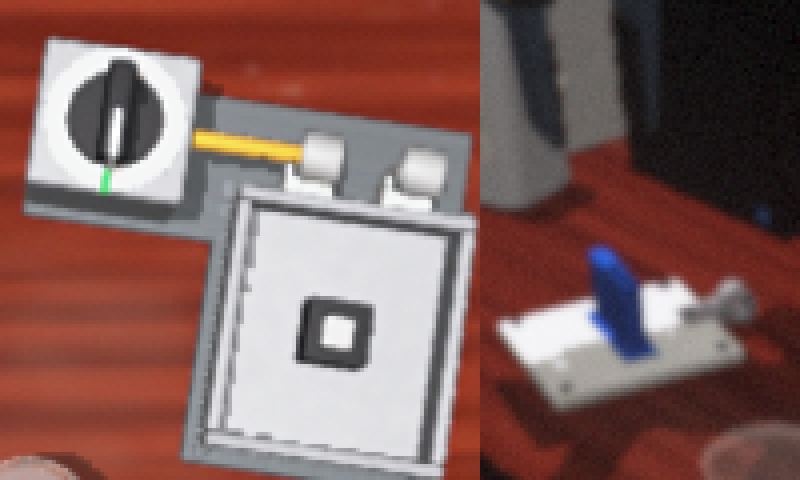

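Knob done: pointer (113,160) is on the green mark (106,180), the pin ends at the near knuckle and the gap is empty. Next, the lid.

```bash
cat > sync.py <<'E'
import sys; a=sys.argv[1:]; sys.argv=["x"]
from plan import *
s=env.state(); np.save("cmd.npy",T(*s["ee_pos"],s["ee_rot"][2]))
E
python3 sync.py >/dev/null; python3 plan.py 451.5 285 12 77
```

```text
go [0.0005 0.0011 0.118 ] [ 0.   -0.    0.36]
cmd [450.3 284.7 130. ] [180.     0.    77.36] meas [450.3 284.7 130. ] [-180.     -0.     77.36] F [-0.8 -0.2  0.8] w 41.1 t 5.7833 q [ 31.  19. 102.   0.  59.  44.]
```

send_rows(
  targets="0.0005 0.0011 0.025 0 0 0.4 45;0.0005 0.0011 0.055 0 0 0.4 45;0.0005 0.0011 0.085 0 0 0.4 45;0.0005 0.0011 0.105 0 0 0.4 45;0.0005 0.0011 0.115 0 0 0.4 45;0.0005 0.0011 0.118 0 0 0.4 45;0.0005 0.0011 0.118 0 0 0.4 45;0.0005 0.0011 0.118 0 0 0.4 45",
)

```text
time_s: 6.45
ee_pos: [452.4, 285.6, 13.1]
ee_rot: [179.9, -0.1, 77.0]
force: [0.3, -0.2, -0.7]
gripper_width: 40.9
gripper_force: 0.0
```

send_rows(
  targets="0 0 0 0 0 0 5;0 0 0 0 0 0 5;0 0 0 0 0 0 5;0 0 0 0 0 0 5;0 0 0 0 0 0 5;0 0 0 0 0 0 5;0 0 0 0 0 0 5;0 0 0 0 0 0 5;0 0 0 0 0 0 5",
  grip_force=30,
)

```text
time_s: 7.2
ee_pos: [452.1, 285.2, 12.6]
ee_rot: [179.9, -0.1, 77.0]
force: [1.8, -0.8, 4.9]
gripper_width: 11.9
gripper_force: 30.0
```

```bash
python3 plan.py done .0005 .0011 .118 0 0 .4 450 250 200 77
```

```text
go [-0.0344  0.0064 -0.188 ] [-0.   -0.   -0.04]
cmd [451.5 285.   12. ] [180.     0.    76.96] meas [452.1 285.2  12.6] [ 1.7994e+02 -5.0000e-02  7.7040e+01] F [ 1.8 -0.8  4.9] w 11.9 t 7.2 q [ 31.  27. 110.  -0.  43.  44.]
```

Gripped. Both knob contacts agree with the chamber fit to about 0.3 mm. I'll refine the chamber yaw by edge matching on the first top picture, holding that contact point.

```bash
cat > edge.py <<'E'
from fit import *
from scipy.ndimage import map_coordinates
def edges(img,f,p,L,w=3.0):
    """points on model segments -> normal offset of strongest gradient"""
    out=[]
    for a,b in L:
        t=np.linspace(.12,.88,15)[:,None]; P=tr(p,np.array(a)*(1-t)+np.array(b)*t); q=proj(f,P)
        d=q[-1]-q[0]; n=np.array([-d[1],d[0]])/np.hypot(*d); s=np.arange(-w,w+.01,.25)
        X=q[:,None,:]+s[None,:,None]*n
        v=map_coordinates(img,[X[...,1],X[...,0]],order=1); v=np.median(v,0)
        g=np.abs(np.gradient(v)); g=np.convolve(g,np.ones(3)/3,'same'); k=g.argmax(); W=slice(max(k-4,0),k+5)
        out.append(((s[W]*g[W]).sum()/g[W].sum(),n,q.mean(0),g[k]))
    return out
E
python3 - <<'E'
from edge import *
f=eyes.grab_frame("top"); im=cv2.imread("pics/top0.png",0).astype(float)
r=[[55,50,50],[55,-50,50],[-55,-50,50],[-55,50,50]]; i=[[98,139,88],[98,75,88],[38,75,88],[38,139,88]]
seg=[(r[k],r[(k+1)%4]) for k in range(4)]+[(i[k],i[(k+1)%4]) for k in range(4)]
seg+=[([68,29,78],[68,13,78])]*0
def run(seg,p,w):
    for _ in range(6):
        e=edges(im,f,p,seg,w); J=[];y=[]
        for (o,n,q,g),s in zip(e,seg):
            m=lambda p:proj(f,tr(p,np.linspace(s[0],s[1],9)))@n
            J.append(np.array([(m(p+d)-m(p))/h for d,h in ((np.array([.1,0,0]),.1),(np.array([0,.1,0]),.1),(np.array([0,0,1e-3]),1e-3))]).T); y+= [o]*9
        J=np.vstack(J); p=p+np.linalg.lstsq(J,np.array(y),rcond=None)[0]
    return p,[(round(float(a[0]),2),round(float(a[3]),1)) for a in edges(im,f,p,seg,w)]
for w in (2,3):
    p,e=run(seg,np.array([457.1,-83.3,np.radians(-7.94)]),w)
    print(w,p[:2],np.degrees(p[2]),e); print("knob",tr(p,[[68,107,112]]),"jamb",tr(p,[[68,0,68]]))
    l,e=run([([53.5,50,8],[53.5,-50,8]),([53.5,-50,8],[-53.5,-50,8]),([-53.5,-50,8],[-53.5,50,8]),([-53.5,50,8],[53.5,50,8])],np.array([451.5,285.1,np.radians(-13)]),w)
    print("lid",l[:2],np.degrees(l[2]),e)
E
```

```text
2 [456.8472996  -82.60113719] -8.698039649244151 [(0.44, 8.0), (0.25, 14.0), (0.53, 13.3), (0.3, 16.7), (0.43, 20.5), (0.57, 16.3), (0.45, 16.3), (0.49, 18.0)]
knob [[540.24652471  12.88482644 112.        ]] jamb [[524.06523578 -92.88457314  68.        ]]
lid [452.17376546 285.49174965] -13.000911607092569 [(-0.13, 24.4), (-0.1, 24.9), (-0.09, 24.0), (-0.18, 23.9)]
3 [454.95001262 -81.71872435] -9.624243809653695 [(2.18, 15.9), (0.01, 15.7), (1.69, 14.0), (0.71, 17.3), (0.23, 21.1), (0.84, 16.3), (0.69, 16.9), (0.2, 16.8)]
knob [[539.88183431  12.4066477  112.        ]] jamb [[521.99293868 -93.08736831  68.        ]]
lid [452.17376546 285.49174965] -13.000911607092569 [(-0.13, 24.4), (-0.1, 24.9), (-0.09, 24.0), (-0.18, 23.9)]
```

```bash
cat > run.py <<'E'
from edge import *
r=[[55,50,50],[55,-50,50],[-55,-50,50],[-55,50,50]]; i=[[98,139,88],[98,75,88],[38,75,88],[38,139,88]]
seg=[(r[k],r[(k+1)%4]) for k in range(4)]+[(i[k],i[(k+1)%4]) for k in range(4)]
E
python3 - <<'E'
from run import *
f=eyes.grab_frame("top"); im0=cv2.imread("pics/top0.png")
# directions of individual straight edges: fit line at fixed z through subpixel points
def segdir(a,b,p,im,w=2.5):
    t=np.linspace(.12,.88,25)[:,None]; q=proj(f,tr(p,np.array(a)*(1-t)+np.array(b)*t)); d=q[-1]-q[0]; n=np.array([-d[1],d[0]])/np.hypot(*d)
    s=np.arange(-w,w+.01,.2); X=q[:,None]+s[None,:,None]*n
    g=np.abs(np.gradient(cv2.GaussianBlur(map_coordinates(im,[X[...,1],X[...,0]],order=1),(1,5),0),axis=1)); o=s[g.argmax(1)]
    P=onz(f,q+o[:,None]*n,a[2])[:,:2]; vx,vy,x0,y0=cv2.fitLine(P.astype(np.float32),cv2.DIST_HUBER,0,.5,.01).ravel()
    res=(P-[x0,y0])@[-vy,vx]
    ang=np.degrees(np.arctan2(vy,vx)); ang=(ang+45)%90-45
    # offset of edge from model line, local frame
    mid=tr(p,[(np.array(a)+b)/2])[0,:2]; nn=np.array([-vy,vx]); off=((x0,y0)-mid)@nn*nn
    c,s_=np.cos(p[2]),np.sin(p[2]); return ang.round(2),np.std(res).round(2),np.round([c*off[0]+s_*off[1],-s_*off[0]+c*off[1]],2)
p=np.array([457.1,-83.2,np.radians(-8.3)])
for ch in (0,1,2):
    print(ch,[segdir(a,b,p,im0[:,:,ch].astype(float)) for a,b in seg])
# knuckle blobs
hsv=cv2.cvtColor(im0,cv2.COLOR_BGR2HSV)
for n,p3 in (("near",[68,21,78]),("far",[68,-21,78])): print(n,proj(f,tr(p,[p3])))
c=im0[200:232,385:440]; print(np.where((hsv[...,1]<30)&(hsv[...,2]>110),hsv[...,2],0)[200:228,388:438:1].tolist().__repr__().replace(", "," ").replace("] [","\n"))
E
```

```text
0 [(np.float32(-9.04), np.float64(2.79), array([ 0.03, -0.  ])), (np.float32(-8.81), np.float64(0.1), array([0.  , 0.47])), (np.float32(-8.89), np.float64(0.09), array([ 0.5 , -0.01])), (np.float32(-8.61), np.float64(0.09), array([-0.  , -0.04])), (np.float32(-8.47), np.float64(0.14), array([-0.15,  0.  ])), (np.float32(-9.25), np.float64(0.15), array([0.01, 0.67])), (np.float32(-8.83), np.float64(0.2), array([ 1.25, -0.01])), (np.float32(-8.43), np.float64(0.16), array([-0.  , -0.51]))]
1 [(np.float32(-8.96), np.float64(2.72), array([ 0.09, -0.  ])), (np.float32(-8.6), np.float64(0.11), array([0.  , 0.64])), (np.float32(-8.85), np.float64(0.1), array([ 0.49, -0.  ])), (np.float32(-8.61), np.float64(0.09), array([-0.  , -0.04])), (np.float32(-8.49), np.float64(0.19), array([-0.12,  0.  ])), (np.float32(-9.42), np.float64(0.6), array([0.01, 0.73])), (np.float32(-8.96), np.float64(0.19), array([ 1.14, -0.01])), (np.float32(-8.54), np.float64(0.15), array([-0.  , -0.54]))]
2 [(np.float32(-8.96), np.float64(2.71), array([ 0.09, -0.  ])), (np.float32(-9.06), np.float64(0.1), array([0.03, 
[... 4391 characters left out ...]
 193 193 203 210 210 215 157 133 123 127 125 126 138 137 134 129 117 0 164 235 246 246 244 238 226 194 185 183 185 178 145 0 119 128 129 129 130 131 0 0 0
129 144 158 174 183 191 196 199 205 209 209 208 205 201 204 196 190 184 182 177 177 180 165 149 127 114 0 183 244 246 245 245 246 244 239 240 240 241 241 208 0 0 129 132 130 131 131 0 0 0
0 0 0 0 114 122 127 134 150 164 179 187 191 190 199 206 209 212 210 206 204 204 197 189 179 176 168 191 224 221 211 206 218 229 237 245 245 246 247 226 0 0 131 133 132 133 130 113 0 0
0 0 0 0 0 0 0 0 0 0 0 117 122 125 137 152 166 184 192 195 195 202 205 208 210 205 200 200 204 199 189 183 189 205 215 223 222 223 224 192 124 127 135 131 130 131 126 0 0 0]]
```

Edge directions agree on chamber yaw -8.7°, which puts the jamb at about (523.8, -92.7). The lid fit matches the robot's pose. Now I lift, and check the pointer numerically while the knob is in view.

send_rows(
  targets="0 0 -0.005 0 0 0 5;0 0 -0.015 0 0 0 5;0 0 -0.035 0 0 0 5;0 0 -0.06 0 0 0 5;0 0 -0.085 0 0 0 5;0 0 -0.11 0 0 0 5;0 0 -0.13 0 0 0 5;0 0 -0.145 0 0 0 5;0 0 -0.15 0 0 0 5;0 0 -0.15 0 0 0 5;0 0 -0.15 0 0 0 5",
)

```text
time_s: 8.22
ee_pos: [450.7, 284.6, 161.4]
ee_rot: [-179.9, 0.1, 77.1]
force: [-1.1, -0.7, -3.1]
gripper_width: 12.3
gripper_force: 30.0
```

```bash
python3 plan.py done 0 0 -.15 0 0 0 456.6 -82.5 162 81.3
python3 - <<'E'
from fit import *
f=eyes.grab_frame("top"); im=f["image"]; hsv=cv2.cvtColor(im,cv2.COLOR_BGR2HSV)
k=proj(f,[[539.7,13.3,124]])[0]; print(k)
yy,xx=np.mgrid[:480,:640]; near=np.hypot(xx-k[0],yy-k[1])<11
w=np.clip(im.min(2).astype(float)-110,0,None)*near
# keep component of stripe
n,lab,st,ce=cv2.connectedComponentsWithStats((w>0).astype(np.uint8)); print(st[1:].tolist(),ce[1:].round(1).tolist())
m=lab==1+st[1:,4].argmax(); P=onz(f,np.c_[xx[m],yy[m]],124)[:,:2]; W=w[m]; c=(P*W[:,None]).sum(0)/W.sum()
u,s,v=np.linalg.svd((P-c)*np.sqrt(W)[:,None]); print("stripe yaw",np.degrees(np.arctan2(v[0,1],v[0,0])),"centre",c)
g=(hsv[...,0]>45)&(hsv[...,0]<85)&(hsv[...,1]>100)&(np.hypot(xx-k[0],yy-k[1])<25); print("green",onz(f,[[xx[g].mean(),yy[g].mean()]],90))
E
```

```text
go [-0.3569  0.0879  0.    ] [ 0.    0.   -4.34]
cmd [451.5 285.  162. ] [180.     0.    76.96] meas [450.7 284.6 161.4] [-1.7993e+02  6.0000e-02  7.7050e+01] F [-1.1 -0.7 -3.1] w 12.3 t 8.2167 q [ 31.  17. 100.   0.  63.  44.]
[348.86710413 201.73148985]
[[339, 191, 9, 7, 12], [354, 193, 6, 7, 11], [347, 202, 4, 11, 36]] [[343.2, 193.5], [356.7, 195.5], [348.4, 206.9]]
stripe yaw 172.79964779137092 centre [531.16076883  14.04415591]
green [[513.39350014  17.12856516  90.        ]]
```

Knob within about 1.5° of the mark, good enough. Carrying the lid over.

send_rows(
  targets="-0.01 0.0025 0 0 0 0 5;-0.03 0.0075 0 0 0 0 5;-0.06 0.015 0 0 0 -0.5 5;-0.095 0.0235 0 0 0 -1 5;-0.13 0.032 0 0 0 -1.5 5;-0.165 0.0405 0 0 0 -2 5;-0.2 0.0495 0 0 0 -2.5 5;-0.235 0.058 0 0 0 -3 5;-0.27 0.0665 0 0 0 -3.5 5;-0.305 0.075 0 0 0 -4 5;-0.33 0.0813 0 0 0 -4.3 5;-0.346 0.0852 0 0 0 -4.3 5",
)

```text
time_s: 9.27
ee_pos: [455.7, -74.4, 161.1]
ee_rot: [-179.9, 0.1, 81.2]
force: [-0.2, 0.6, -2.7]
gripper_width: 12.1
gripper_force: 30.0
```

send_rows(
  targets="-0.008 0.002 0 0 0 0 5;-0.011 0.0027 0 0 0 0 5;-0.011 0.0027 0 0 0 0 5;-0.011 0.0027 0 0 0 0 5;-0.011 0.0027 0 0 0 0 5",
)

```text
time_s: 9.68
ee_pos: [457.8, -81.6, 161.9]
ee_rot: [-180.0, -0.0, 81.4]
force: [0.4, 0.6, -2.7]
gripper_width: 11.8
gripper_force: 30.0
```

```bash
python3 plan.py done -.346 .0852 0 0 0 -4.3 >/dev/null;python3 plan.py done -.011 .0027 0 0 0 0 456.6 -82.5 162 81.3
python3 - <<'E'
from fit import *
f=eyes.grab_frame("top"); a=f["image"]; g=eyes.grab_frame("scene"); b=g["image"]
o=np.hstack([cv2.resize(a[170:310,340:480],(400,400),interpolation=3),cv2.resize(b[190:330,290:430],(400,400),interpolation=3)])
cv2.imwrite("pics/h1.png",o)
E
```

```text
go [-0.     -0.0008  0.    ] [-0.    0.   -0.04]
cmd [457.4 -82.6 162. ] [180.     0.    81.26] meas [457.8 -81.6 161.9] [-1.7997e+02 -3.0000e-02  8.1420e+01] F [ 0.4  0.6 -2.7] w 11.8 t 9.6833 q [-12.  11. 108.   0.  61.  -3.]
```

View pics/h1.png

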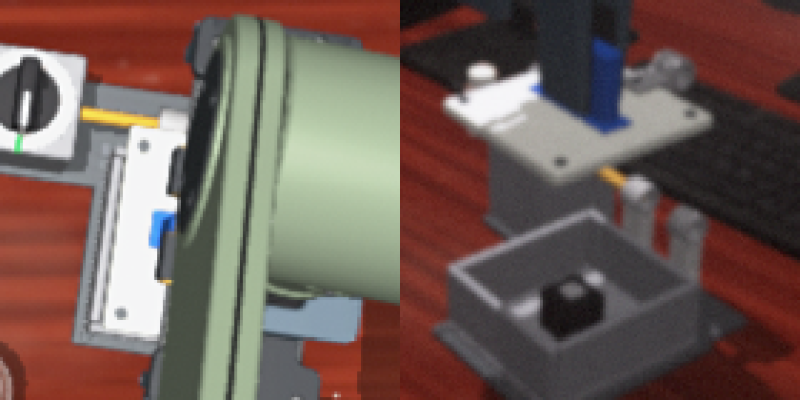

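The lid is held level over the chamber (scene crop: plate about (580,125), its knuckle at (675,68), fixed knuckles at (640,190) and (688,215)). I'll lower to just above the gap with a small correction.

send_rows(
  targets="-0.0005 -0.0008 0.005 0 0 0 5;-0.0005 -0.0008 0.015 0 0 0 5;-0.0005 -0.0008 0.028 0 0 0 5;-0.0005 -0.0008 0.041 0 0 0 5;-0.0005 -0.0008 0.052 0 0 0 5;-0.0005 -0.0008 0.059 0 0 0 5;-0.0005 -0.0008 0.062 0 0 0 5;-0.0005 -0.0008 0.062 0 0 0 5;-0.0005 -0.0008 0.062 0 0 0 5;-0.0005 -0.0008 0.062 0 0 0 5",
)

```text
time_s: 10.62
ee_pos: [457.7, -83.0, 100.6]
ee_rot: [179.9, -0.0, 81.4]
force: [0.3, 0.3, -2.2]
gripper_width: 11.9
gripper_force: 30.0
```

```bash
python3 plan.py done -.0005 -.0008 .062 0 0 0 456.6 -82.5 70.6 81.3
python3 - <<'E'
from edge import *
f=eyes.grab_frame("top"); a=f["image"]; g=eyes.grab_frame("scene"); b=g["image"]; s=env.state()
h=s["ee_pos"][2]-12.6; l=np.array([s["ee_pos"][0],s["ee_pos"][1],np.radians(s["ee_rot"][2]-90)])
im=a.min(2).astype(float)
print("lid left edge offset px (model->image), normal",edges(im,f,l,[([-53.5,50,8+h],[53.5,50,8+h])]))
o=cv2.resize(b[200:320,300:420],(600,600),interpolation=3)
S=lambda q:tuple(((q-[300,200])*5+2).round().astype(int))
c=np.array([456.6,-82.4,np.radians(-8.7)])
for y in (9,-9): 
  P=[[68+10*np.cos(t),y,h+10+10*np.sin(t)] for t in np.linspace(0,6.28,40)]
  for q in proj(g,tr(l,P)): cv2.circle(o,S(q),1,(0,255,0),-1)
for y in (13,29,-13,-29):
  P=[[68+10*np.cos(t),y,68+10*np.sin(t)] for t in np.linspace(0,6.28,40)]
  for q in proj(g,tr(c,P)): cv2.circle(o,S(q),1,(0,0,255),-1)
cv2.imwrite("pics/h2.png",o)
E
```

```text
go [ 0.0005 -0.      0.0294] [-0.    0.   -0.04]
cmd [456.6 -83.  100. ] [180.     0.    81.26] meas [457.7 -83.  100.6] [179.92  -0.    81.35] F [ 0.3  0.3 -2.2] w 11.9 t 10.6167 q [-12.  15. 113.   0.  52.  -3.]
lid left edge offset px (model->image), normal [(np.float64(-2.1038957233142837), array([0.99012526, 0.14018546]), array([377.97051291, 250.71371824]), np.float64(17.77540643041964))]
```

View pics/h2.png

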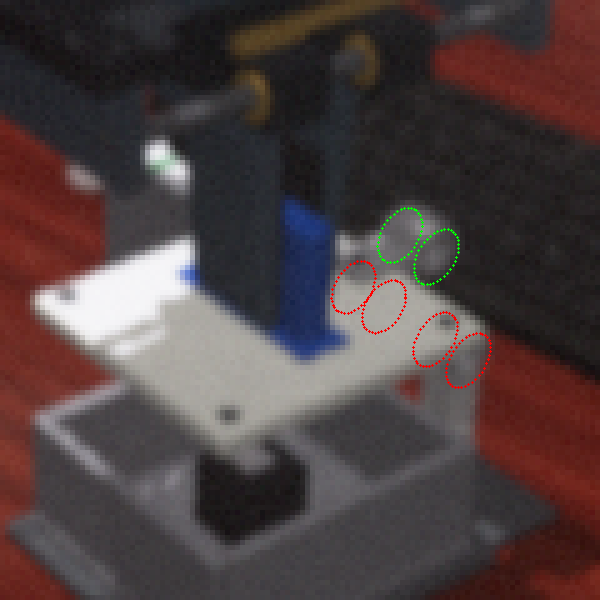

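Overlay: the lid-knuckle model (green, about (415,245)) and fixed-knuckle model (red, right one about (455,345)) sit on the real parts. The lid edge offset of 2 px needs checking, so I'll use the plate's two visible screw holes.

Run:
```python
from edge import *
f=eyes.grab_frame("top"); im=f["image"]; s=env.state(); im0=cv2.imread("pics/top0.png")
def dark(im,q,r=4):
    x0,y0=np.round(q).astype(int); w=im.min(2)[y0-r:y0+r+1,x0-r:x0+r+1].astype(float); w=np.clip(np.median(w)-15-w,0,None)
    yy,xx=np.mgrid[y0-r:y0+r+1,x0-r:x0+r+1]; return np.array([(xx*w).sum(),(yy*w).sum()])/w.sum(), (w>0).sum()
l0=np.array([452.17,285.49,np.radians(-13.0)])
px0=[[172.9,232.7],[160.6,281.3]]
h=s["ee_pos"][2]-12.6; l=np.array([s["ee_pos"][0],s["ee_pos"][1],np.radians(s["ee_rot"][2]-90)])
A=[];B=[]
for q in px0:
    c,n=dark(im0,q); P=onz(f,[c],8)[0]; d=P[:2]-l0[:2]; cc,ss=np.cos(l0[2]),np.sin(l0[2]); A.append([cc*d[0]+ss*d[1],-ss*d[0]+cc*d[1]])
    pr=proj(f,tr(l,[[*A[-1],8+h]]))[0]; c1,n1=dark(im,pr,5); B.append(onz(f,[c1],8+h)[0,:2]); print("screw",c,n,np.round(A[-1],1),"pred px",pr.round(1),"obs",c1.round(1),n1)
A=np.array(A);B=np.array(B); d=B[0]-B[1]; e=A[0]-A[1]; yaw=np.arctan2(d[1],d[0])-np.arctan2(e[1],e[0])
print("lid yaw by screws",np.degrees(yaw),"origin",B.mean(0)-tr([0,0,yaw],[[*A.mean(0),0]])[0,:2],"by robot",l[:2],np.degrees(l[2]))
o=cv2.resize(im[190:300,350:420],(509,800),interpolation=3)[:600]; cv2.imwrite("pics/h3.png",o)
```

```text
screw [172.35799523 231.8973747 ] 19 [44.  42.8] pred px [386.3 224.1] obs [385.1 223. ] 36
screw [160.09037901 280.76676385] 21 [-43.9  43.5] pred px [378.2 278.7] obs [377.4 279.5] 34
lid yaw by screws -7.901740021247893 origin [458.45442333 -81.48510081] by robot [457.54758066 -83.00941705] -8.65783871963177
```

View pics/h3.png

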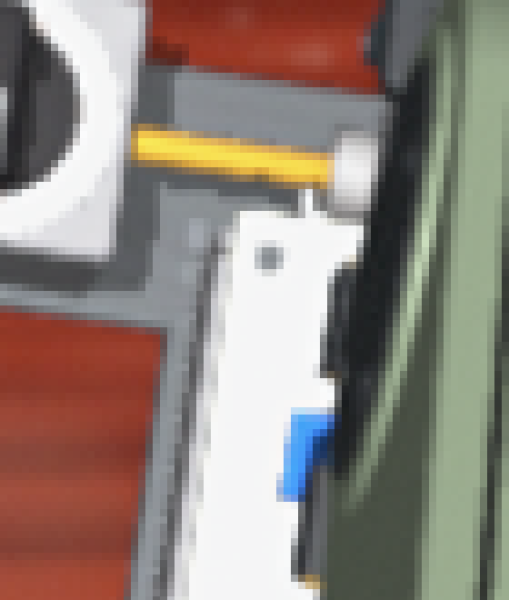

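The near screw sits at px (386.4,224.8) in the picture. My detector's window caught other dark pixels, so I'll redo it tighter.

```bash
cat > scr.py <<'E'
from edge import *
def dark(im,q,r=3):
    for _ in range(3):
        x0,y0=np.round(q).astype(int); w=im.min(2)[y0-r:y0+r+1,x0-r:x0+r+1].astype(float); w=np.clip(np.percentile(w,60)-12-w,0,None)
        yy,xx=np.mgrid[y0-r:y0+r+1,x0-r:x0+r+1]; q=np.array([(xx*w).sum(),(yy*w).sum()])/w.sum()
    return q
A=[]
def lid():
    f=eyes.grab_frame("top"); im=f["image"]; s=env.state(); im0=cv2.imread("pics/top0.png")
    l0=np.array([452.17,285.49,np.radians(-13.0)]); A=[];B=[]
    h=s["ee_pos"][2]-12.6; l=np.array([s["ee_pos"][0],s["ee_pos"][1],np.radians(s["ee_rot"][2]-90)])
    for q in ([172.9,232.7],[160.6,281.3]):
        P=onz(f,[dark(im0,q)],8)[0]; A.append(tr([0,0,-l0[2]],[[*(P[:2]-l0[:2]),0]])[0,:2])
        pr=proj(f,tr(l,[[*A[-1],8+h]]))[0]; c=dark(im,pr); B.append(onz(f,[c],8+h)[0,:2]); print(A[-1].round(1),pr.round(1),c.round(1))
    A=np.array(A);B=np.array(B); d=B[0]-B[1]; e=A[0]-A[1]; yaw=np.arctan2(d[1],d[0])-np.arctan2(e[1],e[0])
    print("len",np.hypot(*d),np.hypot(*e),"cam lid",B.mean(0)-tr([0,0,yaw],[[*A.mean(0),0]])[0,:2],np.degrees(yaw),"robot",l[:2],np.degrees(l[2]),h)
E
python3 - <<'E'
from scr import *
lid(); lid()
E
```

```text
[43.5 41.7] [387.  224.6] [386.6 225.1]
[-44.6  42.2] [378.9 279.4] [378.8 279.8]
len 87.91550279704634 88.15999697069594 cam lid [456.89706174 -82.65073426] -8.405350619622302 robot [457.4254026  -82.98323379] -8.65270467695855 87.86627695314942
[43.5 41.7] [386.9 224.6] [386.7 225.1]
[-44.6  42.2] [378.9 279.4] [378.7 279.9]
len 88.00583742760172 88.15999697069594 cam lid [456.69968353 -82.61628088] -8.588820001065315 robot [457.37952876 -82.98037462] -8.656950789666482 87.80739911566901
```

By camera the lid origin is (456.8,-82.6) and the chamber's is (456.85,-82.6), so they are aligned. I'll lower gently in stages and watch the force.

send_rows(
  targets="0 -0.0004 0.002 0 0 0 5;0 -0.0004 0.004 0 0 0 5;0 -0.0004 0.006 0 0 0 5;0 -0.0004 0.008 0 0 0 5;0 -0.0004 0.01 0 0 0 5;0 -0.0004 0.0115 0 0 0 5;0 -0.0004 0.013 0 0 0 5;0 -0.0004 0.0145 0 0 0 5;0 -0.0004 0.016 0 0 0 5;0 -0.0004 0.016 0 0 0 5",
)

```text
time_s: 11.7
ee_pos: [456.6, -82.8, 83.8]
ee_rot: [-180.0, -0.0, 81.3]
force: [0.3, -0.1, -2.3]
gripper_width: 11.8
gripper_force: 30.0
```

send_rows(
  targets="0 0 0.0015 0 0 0 5;0 0 0.003 0 0 0 5;0 0 0.0045 0 0 0 5;0 0 0.006 0 0 0 5;0 0 0.0075 0 0 0 5;0 0 0.009 0 0 0 5;0 0 0.0105 0 0 0 5;0 0 0.012 0 0 0 5;0 0 0.013 0 0 0 5;0 0 0.0134 0 0 0 5;0 0 0.0134 0 0 0 5;0 0 0.0134 0 0 0 5",
)

```text
time_s: 12.7
ee_pos: [456.8, -82.8, 70.7]
ee_rot: [180.0, -0.0, 81.3]
force: [0.1, -0.5, -3.2]
gripper_width: 11.9
gripper_force: 30.0
```

```bash
python3 plan.py done 0 -.0004 .0294 0 0 0
python3 - <<'E'
from scr import *
lid(); lid(); s=env.state(); print(s["ee_rot"],s["force"],s["torque"])
g=eyes.grab_frame("scene"); b=g["image"]; f=eyes.grab_frame("top")
o=cv2.resize(b[225:305,310:430],(600,400),interpolation=3)
S=lambda q:tuple(((q-[310,225])*5+2).round().astype(int))
c=np.array([456.8,-82.5,np.radians(-8.7)])
for y in (13,29,-13,-29):
  P=[[68+10*np.cos(t),y,68+10*np.sin(t)] for t in np.linspace(0,6.28,40)]
  for q in proj(g,tr(c,P)): cv2.circle(o,S(q),1,(0,0,255),-1)
cv2.imwrite("pics/h4.png",o)
E
```

```text
cmd [456.2 -82.9  70.6] [180.     0.    81.26] meas [456.8 -82.8  70.7] [ 1.7999e+02 -1.0000e-02  8.1350e+01] F [ 0.1 -0.5 -3.2] w 11.9 t 12.7 q [-12.  17. 115.   0.  48.  -3.]
[43.5 41.7] [384.9 226.8] [384.6 227.3]
[-44.6  42.2] [377.1 280. ] [377.1 280.6]
len 88.15881468164208 88.15999697069594 cam lid [456.28360822 -82.65635203] -8.235311720133174 robot [456.8331232  -82.87147251] -8.654741089394264 58.11075193087387
[43.5 41.7] [385.  226.8] [384.6 227.3]
[-44.6  42.2] [377.1 280. ] [377.1 280.5]
len 88.18395075229922 88.15999697069594 cam lid [456.3851984  -82.64837754] -8.208504740138734 robot [456.85667728 -82.88123867] -8.655878568082372 58.13088032503723
[ 1.79983585e+02 -4.52201931e-03  8.13441214e+01] [-0.21043396 -0.21653271 -3.08186829] [-0.04993917  0.06619995 -0.03491453]
```

View pics/h4.png

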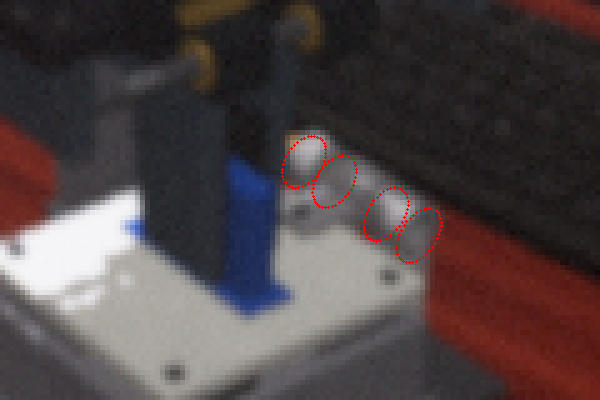

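The lid knuckle sits in the gap between the two fixed knuckles (crop (300,155) and (390,215)). Wrist force is only the lid's weight, about 3 N, and the underside is at 58.1 mm, 8 mm above the rim. Vision and contact disagree on x by less than 0.8 mm, on opposite sides of where it is now, so I'm handing it in.

```bash
python3 -c "
from workcell import env
print(env.job_done())"
```

```text
the job is handed in; nothing more can be done
None
```

I handed the job in, but no verdict came back: the knob is within about 1.5° of the green mark with the pin out of the gap, and the lid is held level with its knuckle in the gap, lined up to within about 1 mm and 8 mm clear of the rim, with the beaker and vials untouched.

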